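# Snap the tool-rest clip onto the bench rail and slide it to its stop

## Task

Take the grey sprung tool-rest clip and push it straight down over the raised steel tube, well clear of the forked stop, until both arms snap past the tube and it sits fully home. Then slide it along the tube until it butts against the stop without shifting the stop, and let go, leaving it upright. Press no harder than the snap needs (never above about 20 N), and leave the other things on the bench alone.

Things in the scene. Friction and masses are not known exactly. Their poses are not given: they have to be found in the camera images.
- clip: Loose grey clip standing on its lips, 35 (x) x 40 (y) x 72 mm tall, 0.12 kg; fits a tube along its y. Origin: where the tube's axis lies when home, 13 mm above its feet. Above it: saddle z 11 to 19 mm, 34 mm wide; then an upright web z 19 to 47, 16 mm thick in x, 40 long in y (clip_grip), with a horn on each y end up to z 58
- clip_grip (a point): Place to grip the clip, across its x: in the middle of the web, 44 mm above the clip's origin; here the fingertips end 6 mm above the saddle. From origin to each y end face the clip measures 20 mm
- clip_near (a joint): Clip's arm on its -x side, rad: 0 at rest, grows outwards, 0.18 as the lip passes the tube's widest point, about 0.03 when home. Lips touch the tube with the origin 20 mm above its axis; the push rises to 11 to 15 N some 3 mm further down, falls to zero at 12 mm, then the arms snap past and pull the clip on; it rises steeply when the saddle is down
- clip_far (a joint): The same for the arm on the clip's +x side
- clip_pad (a joint): Soft pad in the underside of the clip's saddle, m. 0 = sticking out 3 mm, 0.003 = pressed flush, as it is when the saddle sits down on the tube
- rail: Fixed rail: dark base 70 x 270 x 8 mm (x, y, z), posts at y = -115 and 115 mm, and a 22 mm steel tube along y above x = 0. Origin: centre of the base's underside. The posts are set by hand: the tube's axis is 65 to 95 mm above the origin; this height is not reported, feel for it. It holds far over 50 N
- stop_face (a point): Foot of the grey forked stop (uprights either side of the tube, 95 mm tall over the rail's underside), 8 mm above the rail's origin, in the plane of its face towards -y of the rail, the side where the clip comes; axes as the rail's, at y = 25 to 85 mm on it. Butted, the clip's origin is 20 mm on its -y side. Held by friction: it shifts along y above 15 N
- screwdriver: loose screwdriver with a red handle, 194 mm long, lying on the bench; bystander
- spanner: loose steel spanner, 188 mm long; bystander
- arbor: loose steel arbor, 84 mm long; bystander
- nut: loose rusty nut, 26 mm; bystander

How it is judged (in metres and radians):
On the way:
1. the clip is snapped home on the tube, its end at least 12 mm clear of the stop (value of joint clip_pad above 0.002 m and value of joint each of clip_near, clip_far below 0.1 rad and z of clip in the frame of rail between 0.061 and 0.099 m and x of clip in the frame of rail between -0.006 and 0.006 m and y of clip in the frame of stop_face below -0.032 m), for 0.2 s.
At the end, for the whole second after the job is handed in: The clip is on the tube with both lips snapped under it (each arm back below 0.1 rad) and its pad pressed in more than 2 mm, within 6 mm of the tube's line, upright within 0.2 rad, its end within 3.5 mm of the stop's face, let go and at rest (value of joint clip_pad above 0.002 m and value of joint each of clip_near, clip_far below 0.1 rad and z of clip in the frame of rail between 0.061 and 0.099 m and x of clip in the frame of rail between -0.006 and 0.006 m and y of clip in the frame of stop_face between -0.0235 and -0.017 m and angle between clip's own z axis and vertical below 0.2 rad and linear speed of clip below 0.02 m/s); the robot touches nothing.
It fails at once if the contact forces between clip and rail add up to more than 50 N (the clip's own spring grip when home makes up some 28 N of it, the robot's push the rest) (contact force between clip and rail above 50 N).
It fails at once if the stop is shifted by more than 4 mm (distance of stop_face from where it was at the start of the episode above 0.004 m).
It fails at once if the gripper bears on the rail with more than 10 N (contact force between the arm and rail above 10 N).
It fails at once if a bystander is moved by more than 30 mm (distance of any of screwdriver, spanner, arbor, nut from where it was at the start of the episode above 0.03 m).
It also fails if it takes over 67 s, if anything falls off the work surface, if the arm or the gripper's body presses on something with over 40 N, if the wrist force passes 120 N, or if a joint passes its speed limit or range.

## Robot

A 6-joint arm with a two-finger parallel gripper is mounted at the origin on a cart in front of the work surface, level with it; the furniture and walls round the work are solid. World frame = base frame: x ahead of the robot, y to its left, z up, the work surface at z = 0. Lengths are in mm, angles in rad, forces in N, time in s.
With the tool pointing down it reaches from about 350 to 875 mm from the base axis. Payload 4.2 kg.
Tool frame: the origin (TCP) lies between the finger pads; the fingertips stand 17 mm ahead of it and the grasp point (between the pads) lies 2 mm behind it; z points along the fingers, y is the line along which they close (so a half turn about z gives the same grasp; the last joint's range is limited). The gripper opens to 85 mm and grips with 20 to 120 N. Pads are 22 mm wide; open, the fingers measure 114 mm over their backs; the gripper's body (76 mm by 85 mm) begins 54 mm behind the grasp point. The pads swing forward as they close: fully open they stand 13 mm farther back than shut.
Start: joints at [1.503, 0.385, 0.008, 0, -1.194, -0.259], TCP at [200.601, 591.911, 248.312] pointing down, gripper open.
Joint ranges: [-3.14, 3.14], [-1.21, 2.06], [-1.07, 1.41], [-3.16, 2.05], [-2.99, -0.16], [-3.1, 3.1]. Speed limits (rad/s): [2.79, 2.79, 3.14, 3.14, 3.14, 3.14].

## Interface

Orientations are given as a unit quaternion [x, y, z, w].
In Python, from bench import arm gives the robot as it stands.
- The arm moves only by the tool inch_along, called after "Request:" as name([rows], argument=value, ...), one row to a line, values as JSON. Schema: {"type":"object","properties":{"moves":{"type":"array","items":{"type":"array","items":{"type":"number"},"minItems":6,"maxItems":6},"minItems":1,"maxItems":10},"finger_gap":{"type":"number"},"only":{"type":"string"},"quiet":{"type":"boolean"},"lines":{"type":"string"}},"required":["moves"],"additionalProperties":false}. moves is a list of rows, 1 to 10 of them, each of 6 numbers: dx, dy, dz in shares of 600 mm (1.0 is 600 mm), then a rotation vector rx, ry, rz in shares of 2 rad (1.0 is 2 rad); each row is the pose to reach, as a shift and turn from the pose commanded when the call began, along the tool's axes at that moment; what a row does not reach only later rows make up. A row lasts 1/10 s, in which the tool goes at most 50 mm and 0.15 rad, less where a joint would pass 70% of its speed; a pose out of reach is approached as far as the arm can. finger_gap is the finger opening in mm, set as the call begins (left out keeps the last). The fingers move at their own pace and stop on an object; the grip force is fixed at half the most. Time passes only in rows, so rows that do not move let the fingers close. The tool returns the time, the measured TCP pose, the force, the opening and the grip force at its end. only (a regular expression) keeps the lines of the reply that match it, lines (a string "A,B") keeps lines A to B, and quiet returns only ok. Input that does not fit is refused with a message, and nothing moves.
- arm.read_state(): the state, without advancing time (a new reading comes with each control period).
- arm.get_image(name): name is "scene" or "side" or "wrist"; returns the picture (420x560x3 uint8, blue, green, red); there is no depth.
- arm.get_calibration(name): a dict with "K" (3x3 intrinsics, pixels), "rvec" (rotation vector, rad) and "tvec" (3), from world to camera coordinates, as OpenCV has them. Camera axes: x right, y down, z forward; pixel columns grow to the right and rows downward; lengths in mm; the calibration is good to about 2 mm. A picture is of the moment at which its call begins: read the wrist's pose just before it. get_calibration takes no time and is no camera call; for the wrist camera it gives the pose at the moment of the call.
- arm.job_done(): hands the job in; it is judged then, once.
The state is a dict: "clock": time; "joints": joint angles; "joint_vel": joint speeds; "joint_efforts": joint torques, N m; "position": TCP position; "ee_rot": TCP orientation; "contact_force": force on the tool from outside, world axes, zero at the start; "wrist_torque": the same for the moment, N m; "gripper_width": finger opening in mm; "grasp_force": force on a finger pad.
Only numpy, scipy, OpenCV 4.12 (cv2) and the standard library are available. Lean on these libraries where they do the work, as an engineer would, in place of code of your own. Each camera call takes 0.05 s, during which the arm holds its last target. There are 200 camera calls.

## Working session

There is one attempt and no reset: what is moved stays moved. The work goes in short steps, Python scripts to look and compute and a tool call to move; the robot and the scene stay as the last step left them, time stands still between calls to the robot, and variables do not carry over. Pictures are saved under pics/ and viewed, at most 10 in all, crops included, and the job is handed in when it is done.

```bash
ls; mkdir -p pics; python3 - <<'E'
from bench import arm
import cv2
s=arm.read_state();print(s)
for n in("scene","side","wrist"):
    im=arm.get_image(n);cv2.imwrite(f"pics/{n}0.png",im);c=arm.get_calibration(n);print(n,c)
E
```

```text
bench.py
pics
{'clock': 0.0, 'joints': array([ 1.50258914e+00,  3.85559413e-01,  6.62822645e-03, -4.89965108e-04,
       -1.19402036e+00, -2.58569019e-01]), 'joint_vel': array([-3.48762550e-05, -5.27985788e-04, -1.61985851e-04,  6.76082682e-04,
       -2.62024653e-04, -1.42250595e-03]), 'joint_efforts': array([-3.80562715e-04, -3.92287338e+01,  1.88394821e+01,  4.18619201e+00,
       -4.74928893e-03,  9.44761837e-06]), 'position': array([200.44490069, 591.40397297, 247.22211132]), 'ee_rot': array([ 9.86666528e-01, -1.62751189e-01, -1.24257227e-04,  1.09437433e-03]), 'contact_force': array([-0.53078296, -0.32459711,  0.70128432]), 'wrist_torque': array([0.01385015, 0.02139426, 0.02308386]), 'grasp_force': 0.0, 'gripper_width': 85.7782233210778}
scene {'K': array([[434.34273957,   0.        , 284.1423664 ],
       [  0.        , 434.34273957, 206.42796234],
       [  0.        ,   0.        ,   1.        ]]), 'rvec': array([ 1.96732509, -0.47093855,  0.27612985]), 'tvec': array([-507.62078378,   98.87366437,  932.76736876])}
side {'K': array([[393.45034103,   0.        , 290.68850932],
       [  0.        , 393.45034103, 216.26985133],
       [  0.        ,   0.        ,   1.        ]]), 'rvec': array([-0.04664019,  2.74485442, -1.52436332]), 'tvec': array([495.89309234, 133.48787639, 750.41290722])}
wrist {'K': array([[333.76272565,   0.        , 286.65190695],
       [  0.        , 333.76272565, 205.02877504],
       [  0.        ,   0.        ,   1.        ]]), 'rvec': array([-1.70244369,  2.37647767,  0.39137893]), 'tvec': array([622.83549692, -41.64332738, 380.81219589])}
```

View pics/scene0.png

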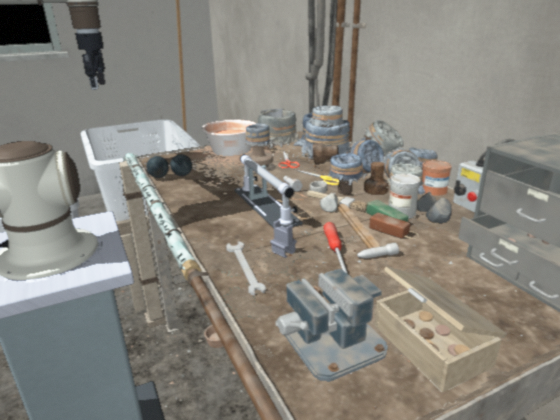

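View pics/side0.png

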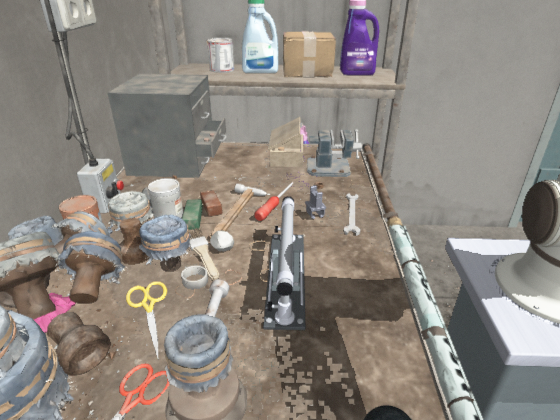

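View pics/wrist0.png

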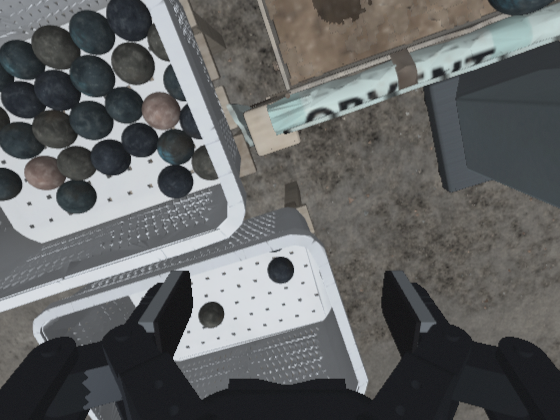

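The scene view shows the rail around (265,190) and the clip standing at (283,238). The side view shows the tube from (288,205) to (285,288) and the clip at (317,200). The wrist is looking off the bench. I'll zoom in.

```bash
python3 - <<'E'
import cv2,numpy as np
a=cv2.imread("pics/scene0.png")[145:265,225:305];b=cv2.imread("pics/side0.png")[180:335,245:365]
r=lambda i,f:cv2.resize(i,None,fx=f,fy=f,interpolation=cv2.INTER_CUBIC)
a=r(a,4.8);b=r(b,3.4)
H=600;o=np.zeros((H,800,3),np.uint8);o[:a.shape[0],:a.shape[1]]=a;o[:b.shape[0],390:390+b.shape[1]]=b
cv2.imwrite("pics/z1.png",o);print(a.shape,b.shape)
E
```

```text
(576, 384, 3) (527, 408, 3)
```

View pics/z1.png

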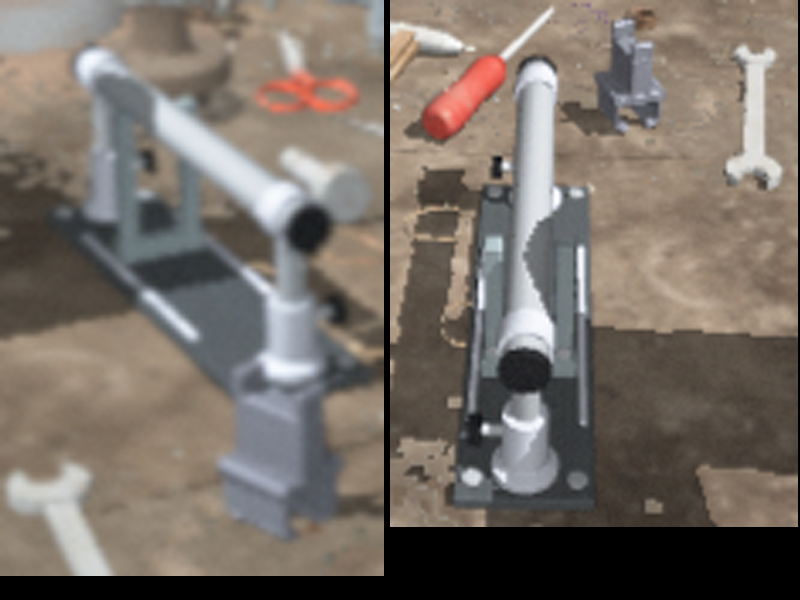

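The zoom shows the forked stop near the far (+y) post of the rail, and the clip standing upright just past the rail's -y end. In the side image the base top corners are about (273,235), (303.5,235), (305,327) and (264,327). The clip's feet are about (311–322,217).

```bash
cat > h.py <<'E'
import numpy as np,cv2
from scipy.spatial.transform import Rotation as R
def cal(arm,n):
    c=arm.get_calibration(n);return {k:np.array(c[k]) for k in c}
def ray(c,p,z):
    M=cv2.Rodrigues(c['rvec'])[0];o=-M.T@c['tvec'];d=M.T@np.linalg.inv(c['K'])@[p[0],p[1],1]
    return o+d*(z-o[2])/d[2]
def proj(c,P): return cv2.projectPoints(np.array(P,float).reshape(-1,3),c['rvec'],c['tvec'],c['K'],None)[0].reshape(-1,2)
def totool(s,v): return R.from_quat(s['ee_rot']).inv().apply(v)
E
python3 - <<'E'
from bench import arm
from h import *
S=cal(arm,'side');C=cal(arm,'scene')
fs=lambda x,y:(245+(x-390)/3.4,180+y/3.4); fc=lambda x,y:(225+x/4.8,145+y/4.8)
print('base corners side');
for p in[(485,190),(590,190),(595,500),(455,500)]:print(ray(S,fs(*p),8))
print('scene',[ray(C,fc(*p),8) for p in[(50,212),(232,390),(372,378)]])
print('clip side feet',[ray(S,fs(*p),0) for p in[(621,132),(660,125),(601,108)]],'top',[ray(S,fs(*p),71) for p in [(623,22),(646,44)]])
print('clip scene feet',[ray(C,fc(*p),0) for p in[(225,510),(285,535),(335,495)]])
print('spanner',ray(S,fs(755,120),3))
E
```

```text
base corners side
[ 538.55735831 -131.05307708    8.        ]
[ 470.69409075 -134.30697804    8.        ]
[469.09759644 127.30528919   8.        ]
[536.39378084 129.97101678   8.        ]
scene [array([472.87411934, 116.88620544,   8.        ]), array([ 472.7289829 , -133.16071899,    8.        ]), array([ 538.3478448 , -154.01790903,    8.        ])]
clip side feet [array([ 448.34294939, -218.47319475,    0.        ]), array([ 420.39814453, -229.19385139,    0.        ]), array([ 4.62099346e+02, -2.50352570e+02, -5.68434189e-14])] top [array([ 449.49035455, -249.3102013 ,   71.        ]), array([ 434.70826673, -218.0963564 ,   71.        ])]
clip scene feet [array([ 428.16894831, -220.68339968,    0.        ]), array([ 442.40997188, -251.73289792,    0.        ]), array([ 477.15412372, -232.00373201,    0.        ])]
spanner [ 352.73145122 -234.5294332     3.        ]
```

The manual's scale: shifts go in shares of 600 mm and turns go in shares of 2 rad. Converting my numbers, 400 mm / 600 = 0.6667, 280 mm / 600 = 0.4667, 1.243 rad / 2 = 0.6215.

Request:
inch_along([
  [0.0667, 0.05, -0.0133, 0, 0, 0.06],
  [0.1333, 0.1, -0.0267, 0, 0, 0.125],
  [0.2, 0.15, -0.04, 0, 0, 0.185],
  [0.2667, 0.2, -0.0533, 0, 0, 0.25],
  [0.3333, 0.25, -0.0667, 0, 0, 0.31],
  [0.4, 0.3, -0.08, 0, 0, 0.375],
  [0.4667, 0.35, -0.0933, 0, 0, 0.435],
  [0.5333, 0.4, -0.1067, 0, 0, 0.5],
  [0.6, 0.45, -0.12, 0, 0, 0.56],
  [0.6667, 0.5, -0.1333, 0, 0, 0.6215],
])

```text
clock: 1.15
position: [480.1, 182.6, 327.6]
ee_rot: [-0.706, 0.708, 0.0, 0.0]
contact_force: [1.5, 0.6, 0.9]
gripper_width: 85.1
grasp_force: 0.0
```

```bash
python3 -c "
from bench import arm
from h import *
s=arm.read_state();print(s['joints'],s['ee_rot'])
c=cal(arm,'wrist');M=cv2.Rodrigues(c['rvec'])[0];o=-M.T@c['tvec'];print(o,totool(s,o-s['position']),totool(s,M[2]),s['clock'])"
```

```text
[ 6.79745233e-01  1.44473438e-01 -1.22413882e-01 -1.74671879e-04
 -1.30379871e+00 -6.83483000e-01] [-7.05767723e-01  7.08443302e-01  7.80759036e-05  6.35811642e-05]
[479.82864424  98.26053267 452.76163988] [ 8.43624812e+01 -2.09907054e-02 -1.25132085e+02] [-3.22030614e-01 -2.32100038e-04  9.46729227e-01] 1.15
```

Request:
inch_along([
  [0.08, 0, 0, 0, 0, 0],
  [0.16, 0, 0, 0, 0, 0],
  [0.24, 0, 0, 0, 0, 0],
  [0.32, 0, 0, 0, 0, 0],
  [0.4, 0, 0, 0, 0, 0],
  [0.48, 0, 0, 0, 0, 0],
  [0.56, 0, 0, 0, 0, 0],
  [0.6333, 0, 0, 0, 0, 0],
  [0.6333, 0, 0, 0, 0, 0],
  [0.6333, 0, 0, 0, 0, 0],
])

```text
clock: 2.15
position: [479.5, -196.3, 326.7]
ee_rot: [-0.707, 0.708, 0.001, -0.0]
contact_force: [0.5, -0.1, -0.9]
gripper_width: 85.1
grasp_force: 0.0
```

```bash
python3 -c "
from bench import arm
from h import *
import pickle
c=cal(arm,'wrist');im=arm.get_image('wrist');cv2.imwrite('pics/w1.png',im);pickle.dump(c,open('w1.pkl','wb'))
print(arm.read_state()['joints'])
"
```

```text
[-7.35128795e-02  1.53054767e-01 -1.13845497e-01 -3.56035036e-04
 -1.30476006e+00  7.38180023e-02]
```

View pics/w1.png

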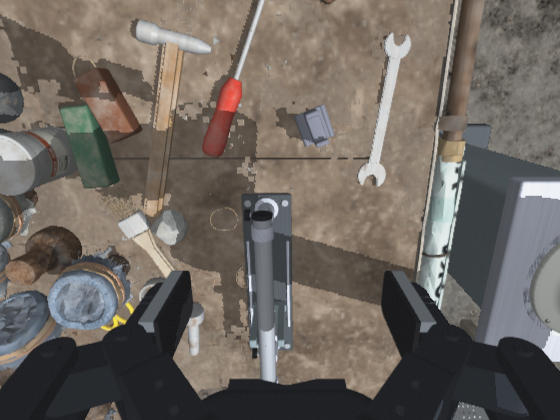

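The wrist view shows the clip at (315,125), yawed, and the base's -y corners at (243,194) and (291,193). The tube runs (262,215) to (268,380), with the stop at about row 345. I'll zoom in on these.

```bash
python3 - <<'E'
import cv2,numpy as np
im=cv2.imread("pics/w1.png")
r=lambda i,f:cv2.resize(i,None,fx=f,fy=f,interpolation=cv2.INTER_CUBIC)
a=r(im[98:153,288:343],7);b=r(im[185:385,235:300],3);d=r(im[185:225,235:300],3)
o=np.zeros((600,800,3),np.uint8);o[:385,:385]=a;o[:600,400:595]=b
o[400:520,100:295]=d
cv2.imwrite("pics/z2.png",o)
E
```

```text
(no output)
```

View pics/z2.png

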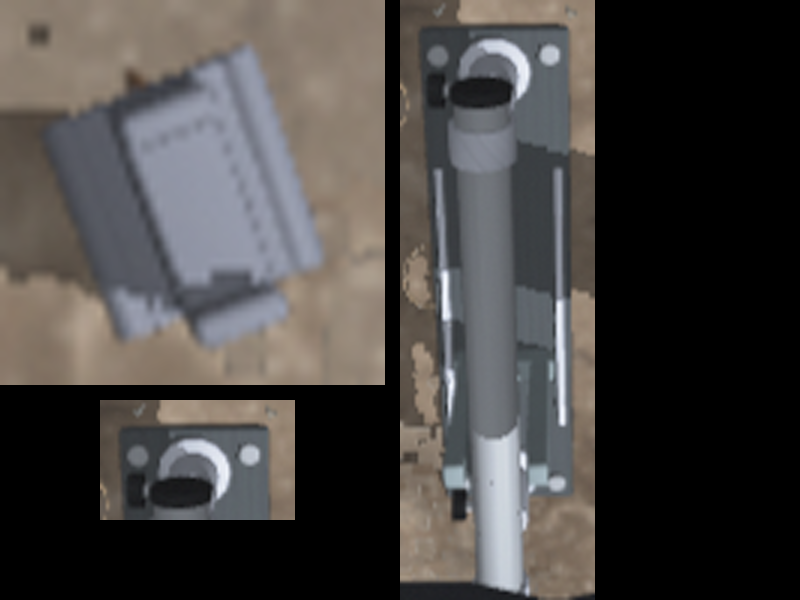

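The zoom shows the saddle corners at (45,130), (250,45), (322,262) and (120,340). The base corners are (420,28), (568,28), (572,493) and (443,495). The tops of the stop's uprights are near (455,468) and (540,466), and its foot is at about row 350.

```bash
cat > m.py <<'E'
from bench import arm
from h import *
import pickle
from scipy.optimize import least_squares
c=pickle.load(open('w1.pkl','rb'));C=cal(arm,'scene');S=cal(arm,'side')
ca=lambda x,y:(288+x/7,98+y/7); rb=lambda x,y:(235+(x-400)/3,185+y/3)
fc=lambda x,y:(225+x/4.8,145+y/4.8);fs=lambda x,y:(245+(x-390)/3.4,180+y/3.4)
cl=np.array([ray(c,ca(*p),32) for p in[(45,130),(250,45),(322,262),(120,340)]]);print(cl)
print('sides',[np.linalg.norm(cl[i]-cl[i-1]) for i in range(4)],'centre',cl.mean(0))
e=cl[2]-cl[1]+cl[3]-cl[0];print('yaw clip y axis from world y',np.arctan2(-e[0],e[1]))
e=cl[0]-cl[1]+cl[3]-cl[2];print('   by x',np.arctan2(e[1],e[0]))
rl=np.array([ray(c,rb(*p),8) for p in[(420,28),(568,28),(572,493),(443,495)]]);print(rl,rl.mean(0))
e=rl[2]-rl[1]+rl[3]-rl[0];print('yaw rail',np.arctan2(-e[0],e[1]))
for z in(70,80,90):print(z,[ray(c,rb(*p),z)[:2] for p in[(458,200),(514,200),(472,420),(519,420)]])
print('stop top',[ray(c,rb(*p),95) for p in[(446,466),(466,466),(530,466),(549,464)]])
print('stop foot w',[ray(c,rb(*p),8) for p in[(520,350),(552,360)]])
print('stop foot scene',[ray(C,fc(*p),8) for p in[(122,262),(205,243)]], 'top',[ray(C,fc(*p),95) for p in[(115,105),(180,100)]])
E
python3 m.py
```

```text
[[ 469.65844472 -251.64473247   32.        ]
 [ 434.44467536 -265.75354257   32.        ]
 [ 420.43246702 -228.87604375   32.        ]
 [ 456.01912417 -215.1669664    32.        ]]
sides [np.float64(38.9442997504679), np.float64(37.935050738653146), np.float64(39.44986567340479), np.float64(38.13592753493591)] centre [ 445.13867782 -240.3603213    32.        ]
yaw clip y axis from world y 0.36048228726966536
   by x 0.37437563508788146
[[ 541.8120291  -145.4448687     8.        ]
 [ 473.27324741 -145.29116892    8.        ]
 [ 470.46861164  121.54522685    8.        ]
 [ 541.34420899  122.70292313    8.        ]] [506.72452428 -11.62197191   8.        ]
yaw rail 0.006116844457340468
70 [array([520.49123041, -88.31249021]), array([496.81064122, -88.25442867]), array([517.77845563,  23.69538306]), array([496.20830358,  23.75492348])]
80 [array([519.41809371, -93.35387988]), array([496.35777471, -93.29733915]), array([516.77637515,  15.7201498 ]), array([495.77121421,  15.77813067])]
90 [array([518.344957  , -98.39526954]), array([495.9049082 , -98.34024963]), array([515.77429468,   7.74491654]), array([495.33412484,   7.80133786])]
stop top [array([527.3181382 ,  27.90602331,  95.        ]), array([518.58556599,  27.93075031,  95.        ]), array([490.63831417,  28.00988524,  95.        ]), array([482.3364801 ,  26.96361427,  95.        ])]
stop foot w [array([497.80791168,  29.44197311,   8.        ]), array([481.20374165,  35.59733367,   8.        ])]
stop foot scene [array([482.96467736,  31.5238984 ,   8.        ]), array([533.84299895,  33.30798641,   8.        ])] top [array([488.13010923,  42.7192575 ,  95.        ]), array([521.97216417,  32.99392829,  95.        ])]
```

In the tool's units: 192 mm / 600 = 0.32, 144 mm / 600 = 0.24, -0.367 rad / 2 = -0.1835.

Request:
inch_along([
  [0.0183, 0.015, 0.08, 0, 0, -0.06],
  [0.0367, 0.0283, 0.16, 0, 0, -0.12],
  [0.055, 0.0433, 0.24, 0, 0, -0.1835],
  [0.0733, 0.0567, 0.32, 0, 0, -0.1835],
  [0.0733, 0.0567, 0.32, 0, 0, -0.1835],
  [0.0733, 0.0567, 0.32, 0, 0, -0.1835],
], finger_gap=50)

```text
clock: 2.8
position: [447.0, -238.9, 136.1]
ee_rot: [0.825, -0.565, 0.0, 0.0]
contact_force: [0.5, -0.5, 0.2]
gripper_width: 49.9
grasp_force: 0.0
```

```bash
python3 -c "
from bench import arm
from h import *
import pickle
s=arm.read_state();print(s['position'],s['ee_rot'],s['gripper_width'])
c=cal(arm,'wrist');im=arm.get_image('wrist');pickle.dump(c,open('w2.pkl','wb'))
P=R.from_quat(s['ee_rot']);
print(proj(c,[[445,-240,32],[445,-240,60]]))
cv2.imwrite('pics/w2.png',cv2.resize(im[190:420,130:440],None,fx=2.5,fy=2.5))
"
```

```text
[ 447.02236722 -238.85508486  136.06919295] [ 8.25180763e-01 -5.64868561e-01  2.18787579e-04  4.12939501e-04] 49.90454603353893
[[289.10319924 212.89431388]
 [289.42277753 227.65451755]]
```

View pics/w2.png

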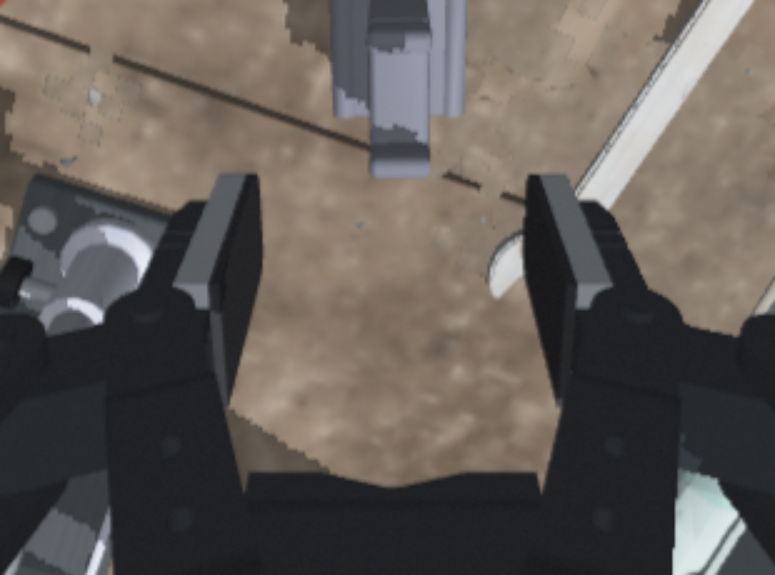

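The view shows the clip's web centred between the fingers at about (290,225) full-image pixels. Its yaw is aligned. The +y saddle end is at row 236 and the horn-top edge at row 261.

```bash
python3 - <<'E'
from h import *
import pickle
c=pickle.load(open('w2.pkl','rb'))
f=lambda x,y:(130+x/2.5,190+y/2.5)
u=np.array([-np.sin(.367),np.cos(.367),0])
for n,p,z in[('saddle',(399,116),32),('horn',(400,178),71)]:
    q=ray(c,f(*p),z);print(n,q,q-20*u)
print([ray(c,f(*p),71) for p in[(370,170),(430,170)]])
E
```

```text
saddle [ 437.83448991 -222.67145812   32.        ] [ 445.01082645 -241.33961802   32.        ]
horn [ 437.98479311 -222.80947991   71.        ] [ 445.16112965 -241.47763981   71.        ]
[array([ 445.93465682, -222.17451543,   71.        ]), array([ 431.69683327, -227.69082186,   71.        ])]
```

In the tool's units: 81 mm / 600 = 0.135, 2.6 mm / 600 = 0.0043.

Request:
inch_along([
  [0.0025, 0.0043, 0.05, 0, 0, 0],
  [0.0025, 0.0043, 0.1, 0, 0, 0],
  [0.0025, 0.0043, 0.125, 0, 0, 0],
  [0.0025, 0.0043, 0.135, 0, 0, 0],
  [0.0025, 0.0043, 0.135, 0, 0, 0],
])

```text
clock: 3.35
position: [446.0, -241.6, 55.8]
ee_rot: [0.825, -0.565, 0.002, -0.001]
contact_force: [-0.3, -0.5, 0.1]
gripper_width: 50.1
grasp_force: 0.0
```

Request:
inch_along([
  [0, 0, 0, 0, 0, 0],
  [0, 0, 0, 0, 0, 0],
  [0, 0, 0, 0, 0, 0],
  [0, 0, 0, 0, 0, 0],
  [0, 0, 0, 0, 0, 0],
  [0, 0, 0, 0, 0, 0],
], finger_gap=0)

```text
clock: 3.95
position: [445.1, -242.1, 55.8]
ee_rot: [0.825, -0.566, 0.001, -0.0]
contact_force: [0.2, 1.4, 6.7]
gripper_width: 14.4
grasp_force: 59.7
```

In the tool's units: -175 mm / 600 = -0.2917, -140 mm / 600 = -0.2333.

Request:
inch_along([
  [0, 0, -0.0333, 0, 0, 0],
  [0, 0, -0.1, 0, 0, 0],
  [0, 0, -0.1667, 0, 0, 0],
  [0, 0, -0.2333, 0, 0, 0],
  [0, 0, -0.2917, 0, 0, 0],
  [0, 0, -0.2917, 0, 0, 0],
])

```text
clock: 4.55
position: [446.7, -242.7, 235.0]
ee_rot: [0.825, -0.566, 0.006, -0.002]
contact_force: [0.6, -0.7, 0.1]
gripper_width: 14.8
grasp_force: 58.8
```

```bash
python3 -c "
from bench import arm;from h import *
s=arm.read_state();print(s['position'],s['ee_rot'],s['contact_force'])
print(totool(s,[507.3-s['position'][0],-45-s['position'][1],0]))"
```

```text
[ 446.69769636 -242.74821463  234.99039547] [ 0.82472585 -0.56550075  0.00574934 -0.00176655] [ 0.62715698 -0.73312169  0.10152442]
[-1.62618718e+02 -1.27797293e+02 -1.38653026e-02]
```

In the tool's units: -162.6 mm / 600 = -0.271, -150 mm / 600 = -0.25, 0.357 rad / 2 = 0.1785.

Request:
inch_along([
  [-0.055, -0.0433, 0, 0, 0, 0.05],
  [-0.1083, -0.085, 0, 0, 0, 0.1],
  [-0.1633, -0.1283, 0, 0, 0, 0.15],
  [-0.2167, -0.17, 0, 0, 0, 0.1785],
  [-0.25, -0.1967, 0, 0, 0, 0.1785],
  [-0.271, -0.213, 0, 0, 0, 0.1785],
  [-0.271, -0.213, 0, 0, 0, 0.1785],
  [-0.271, -0.213, 0, 0, 0, 0.1785],
])

```text
clock: 5.35
position: [504.3, -44.5, 228.7]
ee_rot: [0.711, -0.703, -0.0, 0.001]
contact_force: [-0.0, -0.4, -0.3]
gripper_width: 14.4
grasp_force: 58.8
```

```bash
python3 -c "
from bench import arm
from h import *
import pickle
s=arm.read_state();print(s['position'],R.from_quat(s['ee_rot']).as_matrix().round(4),s['contact_force'])
c=cal(arm,'wrist');im=arm.get_image('wrist');pickle.dump(c,open('w3.pkl','wb'))
d=cal(arm,'scene');im2=arm.get_image('scene')
o=np.zeros((500,800,3),np.uint8)
o[:400,:450]=cv2.resize(im[20:420,60:510],None,fx=1,fy=1)
o[:480,460:800]=cv2.resize(im2[120:240,225:310],None,fx=4,fy=4,interpolation=cv2.INTER_CUBIC)
cv2.imwrite('pics/w3.png',o)
"
```

```text
[504.31511776 -44.45314234 228.71998366] [[ 1.100e-02 -9.999e-01 -1.500e-03]
 [-9.999e-01 -1.100e-02 -2.000e-04]
 [ 2.000e-04  1.500e-03 -1.000e+00]] [-0.04555145 -0.37330642 -0.34918149]
```

View pics/w3.png

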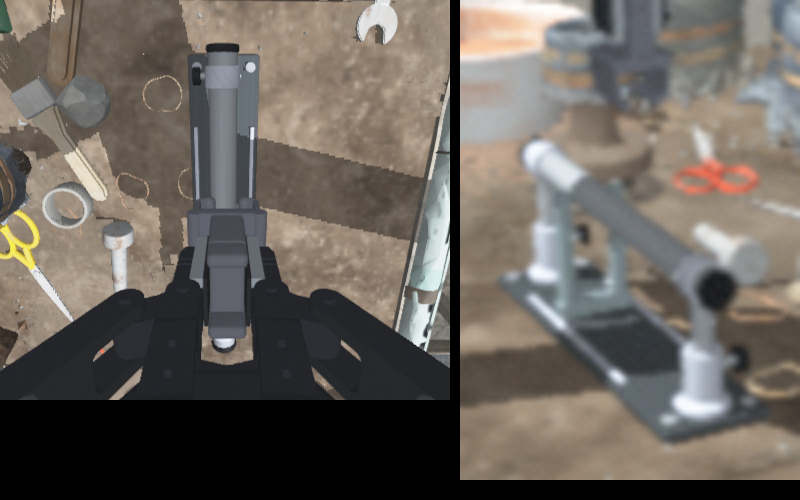

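The clip is held square above the tube. The tube's edges run about (209..238, 190) in the crop, and the saddle spans (188..266, 212). I'll measure the tube's centreline numerically in this calibrated view.

```bash
python3 - <<'E'
from h import *
import pickle
c=pickle.load(open('w3.pkl','rb'))
im=cv2.imread('pics/w3.png').astype(float).mean(2)
for y in(110,120,150,160,170,180,190):
    g=np.gradient(cv2.GaussianBlur(im,(3,5),0)[y,195:250]);
    i=np.argsort(-abs(g))[:6];print(y,sorted((int(k)+195,round(g[k])) for k in i))
    for z in(78,):print(ray(c,(60+209.5,20+y),z)[:2],ray(c,(60+238,20+y),z)[:2])
# saddle
print('saddle',[ray(c,(60+x,20+212),228.7-57+2+19-44+0)[:2] for x in(188,266)])
E
```

```text
110 [(208, 8), (209, 12), (210, 10), (211, 7), (235, -6), (237, 6)]
[518.63592863 -99.14304814] [495.52286935 -99.38670707]
120 [(208, 7), (209, 12), (210, 10), (211, 7), (234, -6), (237, 7)]
[518.68290952 -91.10851207] [495.34906635 -91.35355935]
150 [(195, 18), (197, -27), (198, -33), (199, -17), (248, 13), (249, 23)]
[518.82939589 -66.05683853] [494.80714635 -66.30610059]
160 [(195, 27), (197, -21), (198, -33), (199, -21), (248, 19), (249, 29)]
[518.88016433 -57.37456703] [494.61932981 -57.62524952]
170 [(195, 27), (196, 15), (198, -31), (199, -30), (248, 28), (249, 38)]
[518.93195124 -48.51812058] [494.42774503 -48.77023061]
180 [(195, 37), (196, 26), (198, -29), (199, -33), (248, 30), (249, 43)]
[518.98478756 -39.48220488] [494.23227745 -39.73574914]
190 [(195, 43), (196, 34), (198, -25), (199, -34), (248, 31), (249, 41)]
[519.03870554 -30.26130889] [494.03280781 -30.51629356]
saddle [array([529.99041705, -39.77428816]), array([477.91751338, -40.29980543])]
```

Request:
inch_along([
  [0, 0, 0, 0, 0, 0],
  [0, 0, 0, 0, 0, 0],
  [0, 0, 0, 0, 0, 0],
])

```text
clock: 5.75
position: [504.7, -44.7, 229.4]
ee_rot: [0.711, -0.704, 0.0, -0.0]
contact_force: [0.5, -0.3, -1.2]
gripper_width: 14.5
grasp_force: 58.8
```

```bash
python3 -c "
from bench import arm
s=arm.read_state();print(s['position'])"
```

```text
[504.74584227 -44.65349552 229.36508519]
```

In the tool's units: 66 mm / 600 = 0.11, -2.5 mm / 600 = -0.0042.

Request:
inch_along([
  [0, -0.0042, 0.025, 0, 0, 0],
  [0, -0.0042, 0.0583, 0, 0, 0],
  [0, -0.0042, 0.0867, 0, 0, 0],
  [0, -0.0042, 0.1033, 0, 0, 0],
  [0, -0.0042, 0.11, 0, 0, 0],
  [0, -0.0042, 0.11, 0, 0, 0],
  [0, -0.0042, 0.11, 0, 0, 0],
  [0, -0.0042, 0.11, 0, 0, 0],
])

```text
clock: 6.55
position: [507.9, -44.0, 164.2]
ee_rot: [0.711, -0.703, 0.001, -0.001]
contact_force: [1.0, -0.7, -1.6]
gripper_width: 14.8
grasp_force: 58.8
```

In the tool's units: 7 mm / 600 = 0.0117, 6 mm / 600 = 0.01.

Request:
inch_along([
  [0, 0, 0.0017, 0, 0, 0],
  [0, 0, 0.0033, 0, 0, 0],
  [0, 0, 0.005, 0, 0, 0],
  [0, 0, 0.0067, 0, 0, 0],
  [0, 0, 0.0083, 0, 0, 0],
  [0, 0, 0.01, 0, 0, 0],
  [0, 0, 0.0117, 0, 0, 0],
  [0, 0, 0.0117, 0, 0, 0],
])

```text
clock: 7.35
position: [507.2, -44.1, 156.1]
ee_rot: [0.711, -0.703, -0.0, 0.0]
contact_force: [-0.1, -0.0, -1.9]
gripper_width: 14.8
grasp_force: 58.8
```

In the tool's units: 5 mm / 600 = 0.0083, 4 mm / 600 = 0.0067.

Request:
inch_along([
  [0, 0, 0.0017, 0, 0, 0],
  [0, 0, 0.0033, 0, 0, 0],
  [0, 0, 0.005, 0, 0, 0],
  [0, 0, 0.0067, 0, 0, 0],
  [0, 0, 0.0083, 0, 0, 0],
  [0, 0, 0.0083, 0, 0, 0],
])

```text
clock: 7.95
position: [507.6, -44.2, 152.9]
ee_rot: [0.711, -0.703, 0.001, -0.0]
contact_force: [-3.7, 0.1, 9.0]
gripper_width: 14.8
grasp_force: 60.2
```

In the tool's units: 5 mm / 600 = 0.0083, 4 mm / 600 = 0.0067.

Request:
inch_along([
  [0, 0, 0.0017, 0, 0, 0],
  [0, 0, 0.0033, 0, 0, 0],
  [0, 0, 0.005, 0, 0, 0],
  [0, 0, 0.0067, 0, 0, 0],
  [0, 0, 0.0083, 0, 0, 0],
  [0, 0, 0.0083, 0, 0, 0],
])

```text
clock: 8.55
position: [508.4, -44.4, 149.5]
ee_rot: [0.712, -0.703, 0.002, -0.001]
contact_force: [-4.2, -0.6, 14.1]
gripper_width: 15.0
grasp_force: 61.1
```

In the tool's units: 3 mm / 600 = 0.005, 2 mm / 600 = 0.0033.

Request:
inch_along([
  [0, 0, 0.0017, 0, 0, 0],
  [0, 0, 0.0033, 0, 0, 0],
  [0, 0, 0.005, 0, 0, 0],
  [0, 0, 0.005, 0, 0, 0],
])

```text
clock: 8.95
position: [508.1, -44.4, 145.9]
ee_rot: [0.711, -0.703, 0.001, -0.001]
contact_force: [-4.2, -0.2, 11.4]
gripper_width: 14.6
grasp_force: 60.6
```

In the tool's units: 3 mm / 600 = 0.005, 2 mm / 600 = 0.0033.

Request:
inch_along([
  [0, 0.0007, 0.0017, 0, 0, 0],
  [0, 0.0013, 0.0033, 0, 0, 0],
  [0, 0.0013, 0.005, 0, 0, 0],
  [0, 0.0013, 0.005, 0, 0, 0],
])

```text
clock: 9.35
position: [507.4, -44.3, 141.8]
ee_rot: [0.711, -0.703, 0.001, -0.001]
contact_force: [-0.9, -0.2, 5.6]
gripper_width: 14.7
grasp_force: 59.8
```

In the tool's units: 2 mm / 600 = 0.0033, 1.4 mm / 600 = 0.0023.

Request:
inch_along([
  [0, 0, 0.0012, 0, 0, 0],
  [0, 0, 0.0023, 0, 0, 0],
  [0, 0, 0.0033, 0, 0, 0],
  [0, 0, 0.0033, 0, 0, 0],
])

```text
clock: 9.75
position: [506.8, -44.0, 137.9]
ee_rot: [0.711, -0.703, 0.0, -0.0]
contact_force: [0.2, -0.2, -2.5]
gripper_width: 14.7
grasp_force: 58.8
```

In the tool's units: 2 mm / 600 = 0.0033, 1.4 mm / 600 = 0.0023.

Request:
inch_along([
  [0, 0, 0.0012, 0, 0, 0],
  [0, 0, 0.0023, 0, 0, 0],
  [0, 0, 0.0033, 0, 0, 0],
  [0, 0, 0.0033, 0, 0, 0],
])

```text
clock: 10.15
position: [506.7, -44.0, 135.8]
ee_rot: [0.711, -0.703, -0.0, -0.0]
contact_force: [2.0, 0.2, -5.5]
gripper_width: 15.1
grasp_force: 58.5
```

In the tool's units: 1.5 mm / 600 = 0.0025, 1 mm / 600 = 0.0017.

Request:
inch_along([
  [0, -0.0005, 0.0008, 0, 0, 0],
  [0, -0.0005, 0.0017, 0, 0, 0],
  [0, -0.0005, 0.0025, 0, 0, 0],
  [0, -0.0005, 0.0025, 0, 0, 0],
])

```text
clock: 10.55
position: [506.7, -44.0, 134.7]
ee_rot: [0.711, -0.703, -0.0, 0.0]
contact_force: [1.6, 0.8, -3.4]
gripper_width: 14.6
grasp_force: 58.7
```

In the tool's units: 0.8 mm / 600 = 0.0013, 0.4 mm / 600 = 0.0007.

Request:
inch_along([
  [0, -0.0005, 0.0007, 0, 0, 0],
  [0, -0.0005, 0.0013, 0, 0, 0],
  [0, -0.0005, 0.0013, 0, 0, 0],
])

```text
clock: 10.85
position: [506.9, -44.1, 133.9]
ee_rot: [0.711, -0.703, -0.0, 0.0]
contact_force: [0.8, 0.5, -2.6]
gripper_width: 14.8
grasp_force: 58.9
```

In the tool's units: 0.5 mm / 600 = 0.0008.

Request:
inch_along([
  [0, 0, 0.0008, 0, 0, 0],
  [0, 0, 0.0008, 0, 0, 0],
  [0, 0, 0.0008, 0, 0, 0],
])

```text
clock: 11.15
position: [507.0, -44.1, 133.5]
ee_rot: [0.711, -0.703, -0.0, 0.0]
contact_force: [-0.6, 2.4, -1.8]
gripper_width: 14.9
grasp_force: 59.0
```

In the tool's units: 0.5 mm / 600 = 0.0008.

Request:
inch_along([
  [0, 0, 0.0008, 0, 0, 0],
  [0, 0, 0.0008, 0, 0, 0],
  [0, 0, 0.0008, 0, 0, 0],
])

```text
clock: 11.45
position: [507.0, -44.1, 133.4]
ee_rot: [0.711, -0.703, -0.0, 0.0]
contact_force: [-2.6, 1.4, 4.4]
gripper_width: 14.5
grasp_force: 59.8
```

In the tool's units: 0.3 mm / 600 = 0.0005, -0.2 mm / 600 = -0.0003.

Request:
inch_along([
  [0, -0.0003, 0.0005, 0, 0, 0],
  [0, -0.0003, 0.0005, 0, 0, 0],
  [0, -0.0003, 0.0005, 0, 0, 0],
  [0, -0.0003, 0.0005, 0, 0, 0],
])

```text
clock: 11.85
position: [507.1, -44.2, 133.4]
ee_rot: [0.711, -0.703, -0.0, 0.0]
contact_force: [-4.2, 2.4, 6.2]
gripper_width: 15.0
grasp_force: 60.2
```

In the tool's units: -20 mm / 600 = -0.0333, -19 mm / 600 = -0.0317.

Request:
inch_along([
  [-0.005, 0.0007, -0.0007, 0, 0, 0],
  [-0.0117, 0.0007, -0.0007, 0, 0, 0],
  [-0.0183, 0.0007, -0.0007, 0, 0, 0],
  [-0.025, 0.0007, -0.0007, 0, 0, 0],
  [-0.0317, 0.0007, -0.0007, 0, 0, 0],
  [-0.0333, 0.0007, -0.0007, 0, 0, 0],
  [-0.0333, 0.0007, -0.0007, 0, 0, 0],
])

```text
clock: 12.55
position: [506.9, -25.6, 133.5]
ee_rot: [0.711, -0.703, 0.001, 0.001]
contact_force: [-1.6, -5.3, 2.4]
gripper_width: 15.1
grasp_force: 59.5
```

In the tool's units: -18 mm / 600 = -0.03, -16 mm / 600 = -0.0267.

Request:
inch_along([
  [-0.0033, 0.0003, 0, 0, 0, 0],
  [-0.0067, 0.0003, 0, 0, 0, 0],
  [-0.01, 0.0003, 0, 0, 0, 0],
  [-0.0133, 0.0003, 0, 0, 0, 0],
  [-0.0167, 0.0003, 0, 0, 0, 0],
  [-0.02, 0.0003, 0, 0, 0, 0],
  [-0.0233, 0.0003, 0, 0, 0, 0],
  [-0.0267, 0.0003, 0, 0, 0, 0],
  [-0.03, 0.0003, 0, 0, 0, 0],
])

```text
clock: 13.45
position: [506.7, -7.8, 133.5]
ee_rot: [0.711, -0.703, 0.001, 0.001]
contact_force: [0.5, -7.4, 1.5]
gripper_width: 15.0
grasp_force: 59.5
```

In the tool's units: -5 mm / 600 = -0.0083, -4 mm / 600 = -0.0067.

Request:
inch_along([
  [-0.0017, 0, 0, 0, 0, 0],
  [-0.0033, 0, 0, 0, 0, 0],
  [-0.005, 0, 0, 0, 0, 0],
  [-0.0067, 0, 0, 0, 0, 0],
  [-0.0083, 0, 0, 0, 0, 0],
])

```text
clock: 13.95
position: [506.6, -2.9, 133.5]
ee_rot: [0.711, -0.703, 0.001, 0.001]
contact_force: [-0.1, -7.6, 2.8]
gripper_width: 14.6
grasp_force: 59.5
```

```bash
python3 -c "
from bench import arm
from h import *
c=cal(arm,'scene');im=arm.get_image('scene');print(proj(c,[[507,30,95],[507,-6,91]]))
cv2.imwrite('pics/s4.png',cv2.resize(im[120:220,215:315],None,fx=6,fy=6,interpolation=cv2.INTER_CUBIC))"
```

```text
[[257.63730403 167.14749446]
 [263.36016903 172.99703475]]
```

View pics/s4.png

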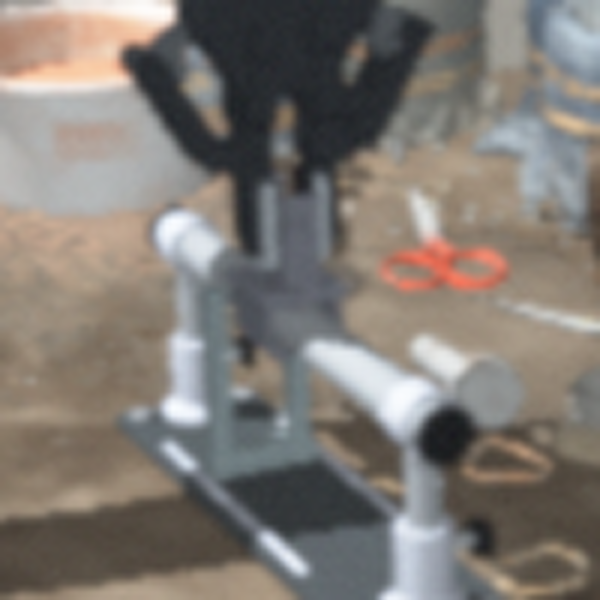

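The clip sits saddle-down and upright on the tube at about (285,310). It is close to the stop's upright at (220,330), with a small gap. Sliding friction reads about 7.5 N, so I'll creep forward until the force rises.

In the tool's units: -6 mm / 600 = -0.01, -5 mm / 600 = -0.0083.

Request:
inch_along([
  [-0.0017, 0, 0, 0, 0, 0],
  [-0.0033, 0, 0, 0, 0, 0],
  [-0.005, 0, 0, 0, 0, 0],
  [-0.0067, 0, 0, 0, 0, 0],
  [-0.0083, 0, 0, 0, 0, 0],
  [-0.01, 0, 0, 0, 0, 0],
  [-0.01, 0, 0, 0, 0, 0],
])

```text
clock: 14.7
position: [506.5, 3.3, 133.5]
ee_rot: [0.711, -0.703, 0.001, 0.001]
contact_force: [0.4, -7.1, 2.9]
gripper_width: 14.8
grasp_force: 59.5
```

In the tool's units: -2 mm / 600 = -0.0033, -1.4 mm / 600 = -0.0023.

Request:
inch_along([
  [-0.0012, 0, 0, 0, 0, 0],
  [-0.0023, 0, 0, 0, 0, 0],
  [-0.0033, 0, 0, 0, 0, 0],
])

```text
clock: 15.0
position: [506.5, 5.1, 133.5]
ee_rot: [0.711, -0.703, 0.001, 0.001]
contact_force: [1.1, -7.1, 1.7]
gripper_width: 14.5
grasp_force: 59.5
```

In the tool's units: -1 mm / 600 = -0.0017, -0.5 mm / 600 = -0.0008.

Request:
inch_along([
  [-0.0008, 0, 0, 0, 0, 0],
  [-0.0017, 0, 0, 0, 0, 0],
  [-0.0017, 0, 0, 0, 0, 0],
])

```text
clock: 15.3
position: [506.5, 6.2, 133.5]
ee_rot: [0.711, -0.703, 0.001, 0.001]
contact_force: [0.5, -6.5, 3.3]
gripper_width: 14.7
grasp_force: 59.5
```

In the tool's units: -1 mm / 600 = -0.0017, -0.5 mm / 600 = -0.0008.

Request:
inch_along([
  [-0.0008, 0, 0, 0, 0, 0],
  [-0.0017, 0, 0, 0, 0, 0],
  [-0.0017, 0, 0, 0, 0, 0],
])

```text
clock: 15.6
position: [506.5, 7.1, 133.5]
ee_rot: [0.711, -0.703, 0.001, 0.001]
contact_force: [0.8, -7.5, 2.7]
gripper_width: 14.7
grasp_force: 59.5
```

In the tool's units: -1 mm / 600 = -0.0017, -0.5 mm / 600 = -0.0008.

Request:
inch_along([
  [-0.0008, 0, 0, 0, 0, 0],
  [-0.0017, 0, 0, 0, 0, 0],
  [-0.0017, 0, 0, 0, 0, 0],
])

```text
clock: 15.9
position: [506.4, 8.2, 133.5]
ee_rot: [0.711, -0.703, 0.001, 0.001]
contact_force: [-0.2, -6.9, 2.6]
gripper_width: 14.4
grasp_force: 59.5
```

In the tool's units: -1 mm / 600 = -0.0017, -0.5 mm / 600 = -0.0008.

Request:
inch_along([
  [-0.0008, 0, 0, 0, 0, 0],
  [-0.0017, 0, 0, 0, 0, 0],
  [-0.0017, 0, 0, 0, 0, 0],
])

```text
clock: 16.2
position: [506.4, 9.2, 133.5]
ee_rot: [0.711, -0.703, 0.001, 0.001]
contact_force: [0.8, -8.0, 3.5]
gripper_width: 14.7
grasp_force: 59.5
```

In the tool's units: -0.8 mm / 600 = -0.0013, -0.4 mm / 600 = -0.0007.

Request:
inch_along([
  [-0.0007, 0, 0, 0, 0, 0],
  [-0.0013, 0, 0, 0, 0, 0],
  [-0.0013, 0, 0, 0, 0, 0],
])

```text
clock: 16.5
position: [506.5, 9.6, 133.5]
ee_rot: [0.711, -0.703, 0.001, 0.001]
contact_force: [0.3, -8.7, 2.9]
gripper_width: 14.6
grasp_force: 59.5
```

In the tool's units: -0.6 mm / 600 = -0.001, -0.3 mm / 600 = -0.0005.

Request:
inch_along([
  [-0.0005, 0, 0, 0, 0, 0],
  [-0.001, 0, 0, 0, 0, 0],
  [-0.001, 0, 0, 0, 0, 0],
])

```text
clock: 16.8
position: [506.4, 9.7, 133.5]
ee_rot: [0.711, -0.703, 0.001, 0.002]
contact_force: [1.6, -10.8, 2.8]
gripper_width: 15.0
grasp_force: 59.5
```

Request:
inch_along([
  [0, 0, 0, 0, 0, 0],
  [0, 0, 0, 0, 0, 0],
  [0, 0, 0, 0, 0, 0],
  [0, 0, 0, 0, 0, 0],
  [0, 0, 0, 0, 0, 0],
], finger_gap=45)

```text
clock: 17.3
position: [506.3, 12.6, 133.1]
ee_rot: [0.711, -0.703, 0.0, -0.0]
contact_force: [0.2, -0.0, -0.0]
gripper_width: 45.2
grasp_force: 0.0
```

In the tool's units: -160 mm / 600 = -0.2667, -130 mm / 600 = -0.2167.

Request:
inch_along([
  [0.005, 0, -0.0083, 0, 0, 0],
  [0.005, 0, -0.0333, 0, 0, 0],
  [0.005, 0, -0.0833, 0, 0, 0],
  [0.005, 0, -0.15, 0, 0, 0],
  [0.05, 0, -0.2167, 0, 0, 0],
  [0.1, 0, -0.2667, 0, 0, 0],
  [0.1, 0, -0.2667, 0, 0, 0],
  [0.1, 0, -0.2667, 0, 0, 0],
])

```text
clock: 18.1
position: [506.6, -48.1, 293.7]
ee_rot: [0.71, -0.704, 0.0, -0.001]
contact_force: [-0.3, -0.0, -1.3]
gripper_width: 44.9
grasp_force: 0.0
```

```bash
python3 -c "
from bench import arm
from h import *
import pickle
c=cal(arm,'wrist');im=arm.get_image('wrist');pickle.dump(c,open('w5.pkl','wb'));im2=arm.get_image('scene')
o=np.zeros((600,800,3),np.uint8)
o[:480,:360]=cv2.resize(im[180:420,200:380],None,fx=2,fy=2,interpolation=cv2.INTER_CUBIC)
o[:600,370:800]=cv2.resize(im2[145:235,235:300],(430,600),interpolation=cv2.INTER_CUBIC)
cv2.imwrite('pics/f.png',o)
"
```

```text
(no output)
```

View pics/f.png

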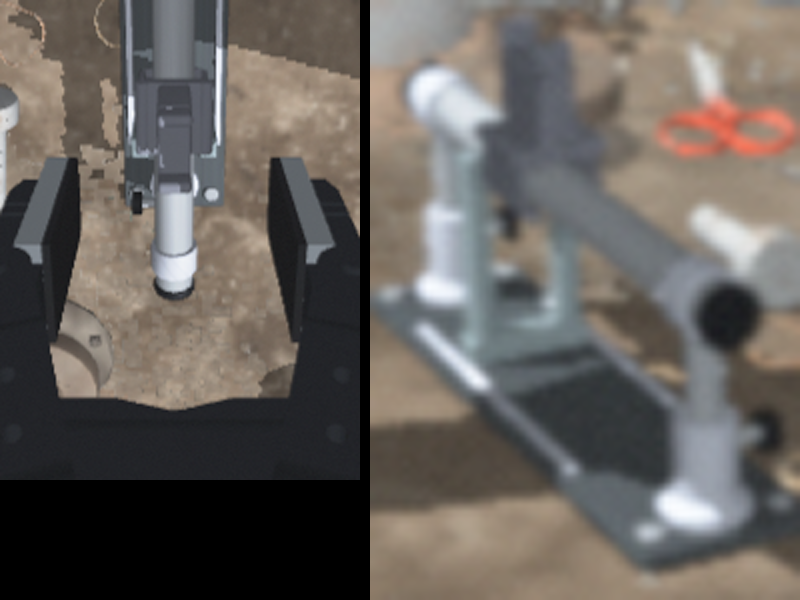

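The clip is upright at (175,130) in the crop and released. Its +y saddle end abuts the stop's uprights, which are the teal shapes at (140,152) and (215,152). I'll check its end position numerically.

In the tool's units: -5 mm / 600 = -0.0083.

```bash
python3 - <<'E'
from h import *
import pickle
c=pickle.load(open('w5.pkl','rb'));f=lambda x,y:(200+x/2,180+y/2)
print('horn end',ray(c,f(175,191),149),'saddle',[ray(c,f(x,152),110) for x in(136,213)],'stop top',ray(c,f(140,148),95),ray(c,f(140,154),95))
E
```

```text
horn end [505.45033516  28.00504181 149.        ] saddle [array([525.53429251,  28.52209822, 110.        ]), array([485.82888442,  28.12262931, 110.        ])] stop top [524.24341591  33.91984489  95.        ] [524.26857311  37.53328373  95.        ]
```

Request:
inch_along([
  [0, 0, -0.0083, 0, 0, 0],
  [0, 0, -0.0083, 0, 0, 0],
  [0, 0, -0.0083, 0, 0, 0],
])

```text
clock: 18.5
position: [506.8, -47.3, 297.7]
ee_rot: [0.711, -0.703, -0.0, 0.0]
contact_force: [0.6, 1.2, -0.1]
gripper_width: 44.9
grasp_force: 0.0
```

```bash
python3 -c "
from bench import arm
print(arm.job_done())"
```

```text
the job is handed in; nothing more can be done
None
```

The job is handed in (no score came back): the clip is snapped home on the tube, slid up to the stop until the force rose to about 11 N (about 7.5 N of it tube friction), and released upright, with the highest push I read about 14 N.

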